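# Fit and zero the paint-mixing scale

## Robot

A 7-joint arm with a two-finger parallel gripper is mounted at the origin on the work surface. World frame = base frame: x ahead of the robot, y to its left, z up, the work surface at z = 0. Lengths are in m, angles in rad, forces in N, time in s.
With the tool pointing down it reaches from about 0.4 to 0.9 m from the base axis. Payload 5.5 kg.
Tool frame: the origin (TCP) lies on the centre line of the jaws, within the pads' length; the fingertips stand 22 mm ahead of it and the grasp point (between the pads) lies 3 mm ahead of it (r.tip_extent is the distance from the TCP to the fingertips, in m); z points along the fingers, y is the line along which they close (so a half turn about z gives the same grasp; the last joint's range is limited). The gripper opens to 92 mm and grips with 3 to 60 N. Pads are 19 mm wide; open, the fingers measure 130 mm over their backs; the gripper's body (75 mm by 190 mm) begins 47 mm behind the grasp point.
Start: joints at [1.448, 0.501, -0.427, 1.55, 0.221, 1.138, -0.21], TCP at [0.245, -0.602, 0.249] pointing down, gripper open.
Joint ranges: [-2.88, 2.88], [-0.31, 2.03], [-1.54, 1.56], [0.2, 2.42], [-1.41, 4.55], [0.19, 2.02], [-2.57, 2.57]. Speed limits (rad/s): [2.57, 2.57, 3.14, 3.14, 3.14, 3.14, 3.14].

## Interface

Orientations are given as a unit quaternion [w, x, y, z].
In Python, from workcell import r, vision, ticket gives the robot as it stands.
- The arm moves only by the tool send_rows, never from a script. Its argument "motion" is a list of rows, each an object with "travel": the shift along the tool's x, y, z in units of 200 mm (1.0 is 200 mm), a list of three; "dr": the turn, a rotation vector about the tool's x, y, z in units of 180 degrees (1.0 is 180 degrees), a list of three; "grip": the opening, from 0 (shut) to 1 (fully open). In form: [{"travel": [x, y, z], "dr": [wx, wy, wz], "grip": grip}, ...]. A call has 1 to 20 rows; each row is the pose to reach, as a shift and turn from the pose commanded when the call began, along the tool's axes at that moment, turning the shorter way round; what a row does not reach only later rows make up. A row lasts 1/8 s, in which the tool goes at most 62.5 mm and 10.7 degrees, less where a joint would pass 70% of its speed; a pose out of reach is approached as far as the arm can. A call with a number of a shift or a turn outside -1 to 1 is refused whole. A call with a gripper value outside its range is refused whole. The fingers move at their own pace and stop on an object; the grip force is fixed at half the most. Time passes only in rows, so rows that repeat a pose let the fingers close. It gives the time, the measured TCP pose, the force, the opening and the grip force at its end, in the units of the state.
- r.sense(): the state, without advancing time (a new reading comes with each control period).
- vision.snapshot(name): name is "scene" or "top"; returns (picture, depth): 480x640x3 uint8, red, green, blue; 480x640 float32, m along the optical axis (not along the pixel's ray), 0 where there is no reading.
- vision.camera_params(name): a dict with "intrinsics" (3x3 intrinsics, pixels), "k1" (the pictures are not rectified: a ray, as slopes to the right and down, at radius r is drawn at 1 + k1 r^2 times it, then the intrinsics apply), "T" (4x4, takes a point from camera to world coordinates). Camera axes: x right, y up, looking along -z (the intrinsics and any distortion apply to the point x, -y, -z); pixel columns grow to the right and rows downward; lengths in m; the calibration is good to about 2 mm. A picture is of the moment at which its call begins. camera_params takes no time and is no camera call.
- ticket.finish_job(): hands the job in; it is judged then, once.
The state is a dict: "time_s": time; "qpos": joint angles; "qvel": joint speeds; "joint_efforts": joint torques, N m; "tcp_pos": TCP position; "ee_rot": TCP orientation; "wrist_force": force on the tool from outside, world axes, zero at the start; "wrist_torque": the same for the moment, N m; "opening": opening from 0.0 (shut) to 1.0 (fully open); "gripper_force": force on a finger pad.
Only numpy, scipy, OpenCV 4.12 (cv2) and the standard library are available. Lean on these libraries where they do the work, as an engineer would, in place of code of your own. Each camera call takes 0.05 s, during which the arm holds its last target. There are 200 camera calls.

## Task

Get the paint-mixing scale ready: draw the flat aluminium pan from its rack, lay it down flat on the bench and let go of it to take a new hold, then set it over the scale's pocket and press it down past both sprung roller catches, without ramming it, until it sits level and fully home. Only then turn the scale's dial so that its pointer reads zero. Leave the cup, the turntable and the pin vise where they are.

Things in the scene. Friction and masses are not known exactly. Their poses are not given: they have to be found in the camera images.
- pan: loose plain aluminium plate 130 x 64 x 10 mm, about 0.24 kg, both faces alike. Origin at its centre; x along the 130 mm length, y through the 10 mm thickness, z along the 64 mm width. At the start it stands in the rack on a long edge (z up), centre 38 mm and top edge 70 mm above the bench. Flat on the bench its centre is 5 mm up and its y axis vertical (either way)
- rack: fixed wooden rack, 120 mm long (x) x 60 mm (y); origin under its centre. A 6 mm base with two low walls, tops 30 mm above the bench, each 10 mm thick with a 13.6 mm slot between them along the rack's x axis; the upper 40 mm of the pan stands clear above the walls
- scale: fixed white scale base 120 mm (x) x 270 mm (y) x 30 mm high; origin under its centre, x axis pointing away from the dial's zero mark. The pan's pocket lies on its top towards -y, the dial towards +y
- seat (a point): centre of the pocket floor, 30 mm above the bench, 45 mm from the scale's origin to its -y; axes as the scale's. The pan goes in flat, its length along the scale's y. Rims along both long sides, 68 mm apart at the floor, flared to 78 mm at their tops 10 mm up (flush with the seated pan's top), leave no room for fingers beside the pan. Seated, the pan's centre is 5 mm above this point
- dial (a joint): angle of the scale's dial, rad; 0 = pointer at the long zero mark, which is on the scale's -x side; positive = counter-clockwise seen from above; it stays where it is left, turns stiffly and has no stop at zero
- dial_grip (a point): point on the dial's upright axis at the height to grip, 58 mm above the bench, 95 mm from the scale's origin towards its +y. The dial is a 60 mm disc with a grip bar across it, 50 mm long, 12 mm wide, from 37 to 66.5 mm above the bench. The point's x axis runs along the bar; the pointer is at the bar's -x end
- cup: bystander: white ceramic mixing cup, 64 mm across, 55 mm high; origin under its centre
- turntable: bystander: blue plastic turntable, 150 mm across, 34 mm high; origin under its centre
- pin_vise: bystander: stainless pin vise lying along its x, about 125 mm long, 14 to 16 mm thick; origin under its middle
- catch_a (a point): middle of the sprung roller at the pocket's +y end, 15 mm above the floor, 67.5 mm from seat. The roller (10 mm across, lying along the scale's x) sticks out 2.5 mm over the pan's end from an aluminium tower 44 mm wide, standing 30 mm above the floor; the two towers' inner faces are 132.4 mm apart, flared over their top 7 mm
- catch_b (a point): the same roller and tower at the pocket's -y end. A pan laid between the towers rests on both rollers, underside about 19 mm above the floor; pushed from above with roughly 8 N at each end (15 N in the middle) it passes below them onto the floor
Mind the look-alikes: they are no part of the job. What is meant by the pan is not green, red or yellow, and is the larger of those in its own colour.

How it is judged:
By the outcome, as a careful person would: the job done as asked, in the order asked, and still so for the second after the job is handed in, with the robot touching nothing.
It also fails if it takes over 72 s, if anything falls off the work surface, if the arm or the gripper's body presses on something with over 40 N, if the wrist force passes 120 N, or if a joint passes its speed limit or range.

## Working session

There is one attempt and no reset: what is moved stays moved. The work goes in short steps, Python scripts to look and compute and a tool call to move; the robot and the scene stay as the last step left them, time stands still between calls to the robot, and variables do not carry over. Pictures are saved under pics/ and viewed, at most 11 in all, crops included, and the job is handed in when it is done.

Besides the shell and the picture viewer there is one more tool, called after "Call:" in YAML: its name, and indented under it one key for each argument. send_rows: Moves the arm, as the interface text tells. Its arguments: {"type":"object","properties":{"motion":{"type":"array","items":{"type":"object","properties":{"travel":{"type":"array","items":{"type":"number","minimum":-1,"maximum":1}},"dr":{"type":"array","items":{"type":"number","minimum":-1,"maximum":1}},"grip":{"type":"number"}}}}},"required":["motion"]}

```bash
mkdir -p pics; ls; python3 - <<'E'
from workcell import r, vision, ticket
import numpy as np, cv2
np.set_printoptions(precision=4,suppress=True)
for n in ("scene","top"):
    p,d=vision.snapshot(n); cv2.imwrite(f"pics/{n}0.png",p[:,:,::-1]); np.save(f"pics/{n}0.npy",d)
    c=vision.camera_params(n); print(n,c["intrinsics"],c["k1"],c["T"])
print(r.sense(), r.tip_extent)
E
```

```text
pics
scene [[492.0881   0.     321.7581]
 [  0.     492.0881 240.5396]
 [  0.       0.       1.    ]] -0.06832856235329046 [[ 0.8775 -0.2631  0.4009  0.9874]
 [ 0.4792  0.5141 -0.7114 -0.7379]
 [-0.0189  0.8164  0.5772  0.6765]
 [ 0.      0.      0.      1.    ]]
top [[505.4443   0.     320.0058]
 [  0.     505.4443 242.439 ]
 [  0.       0.       1.    ]] -0.1343630535219589 [[-0.0314  0.973  -0.2287  0.3253]
 [-0.9995 -0.0303  0.0082  0.0211]
 [ 0.0011  0.2289  0.9735  1.0099]
 [ 0.      0.      0.      1.    ]]
{'time_s': 0.1, 'qpos': array([ 1.4482,  0.5018, -0.4268,  1.5513,  0.2208,  1.1383, -0.2103]), 'qvel': array([-0.0007,  0.0008,  0.0003, -0.0033,  0.0004, -0.0003, -0.0002]), 'joint_efforts': array([ -0.012 , -56.7864,  -5.8389, -27.991 ,  -0.0689,   0.024 ,
         0.    ]), 'tcp_pos': array([ 0.2443, -0.6017,  0.2478]), 'ee_rot': array([-0.0009,  0.9814,  0.1917, -0.0002]), 'wrist_force': array([-0.4759, -1.0099,  0.1754]), 'wrist_torque': array([ 0.0058,  0.0329, -0.0022]), 'gripper_force': 0.0, 'opening': 0.9990389902876119} 0.022
```

View pics/scene0.png

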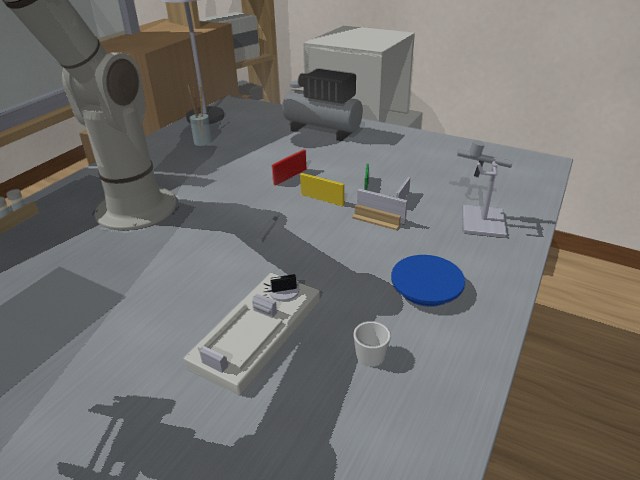

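View pics/top0.png

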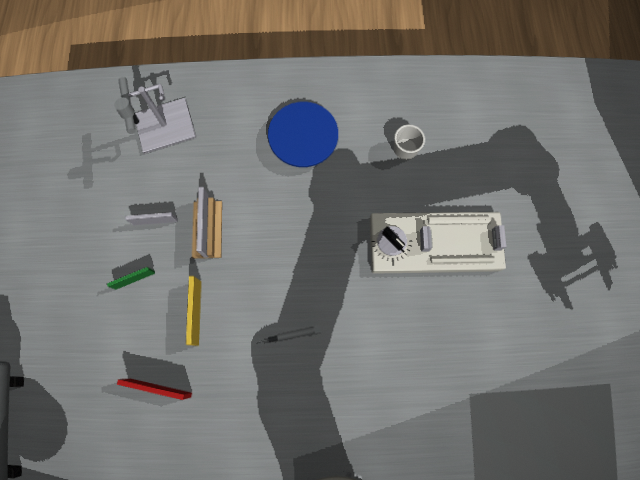

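The candidates for the pan are the grey plates at top px (202,225), in the wooden rack, and (150,217), smaller and free-standing. The green, red and yellow ones at (130,277), (153,388) and (193,310) are ruled out by colour. The plate in the rack is the larger grey one, so it fits. I'll confirm it in enlarged crops.

```bash
cat > h.py <<'E'
import numpy as np, cv2
from workcell import r, vision, ticket
np.set_printoptions(precision=4,suppress=True)
def ray(n,uv):
    c=vision.camera_params(n);K=c["intrinsics"]
    s=cv2.undistortPoints(np.float64(uv).reshape(-1,1,2),K,np.array([c["k1"],0,0,0.]))[:,0]
    d=np.c_[s[:,0],-s[:,1],-np.ones(len(s))]
    return c["T"][:3,3], d@c["T"][:3,:3].T
def at_z(n,uv,z):
    o,d=ray(n,uv); return o+d*((z-o[2])/d[:,2])[:,None]
def cloud(n,d,x0,x1,y0,y1):
    v,u=np.mgrid[y0:y1,x0:x1]; o,dd=ray(n,np.c_[u.ravel(),v.ravel()])
    return (o+dd*d[y0:y1,x0:x1].ravel()[:,None]).reshape(y1-y0,x1-x0,3)
def tri(a,b):
    oa,da=ray("scene",a); ob,db=ray("top",b); out=[]
    for p,q in zip(da,db):
        A=np.c_[p,-q]; s=np.linalg.lstsq(A,ob-oa,rcond=None)[0]
        out.append(np.r_[(oa+s[0]*p+ob+s[1]*q)/2,np.linalg.norm(A@s-(ob-oa))])
    return np.array(out)
E
python3 - <<'E'
from h import *
t=cv2.imread("pics/top0.png");s=cv2.imread("pics/scene0.png")
def crop(i,x0,x1,y0,y1,k): 
    return cv2.resize(i[y0:y1,x0:x1],None,fx=k,fy=k,interpolation=cv2.INTER_CUBIC)
a=np.zeros((600,800,3),np.uint8)
c=crop(t,185,235,165,265,6);a[:600,:300]=c
c=crop(s,345,415,175,235,7);a[:420,310:800]=c
cv2.imwrite("pics/c1.png",a)
a=np.zeros((600,800,3),np.uint8)
cv2.imwrite("pics/c2.png",crop(t,365,515,205,280,5.3))
cv2.imwrite("pics/c3.png",crop(s,180,330,270,390,5))
E
```

```text
(no output)
```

View pics/c1.png

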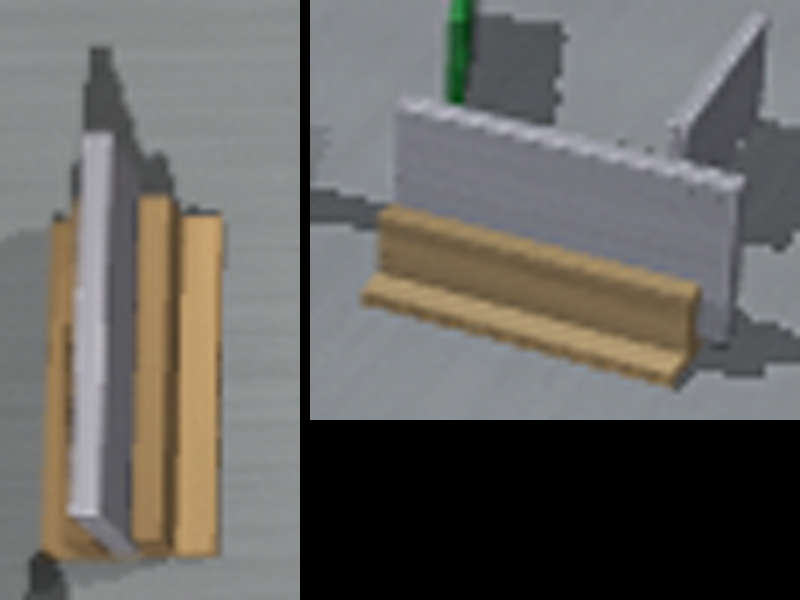

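View pics/c2.png

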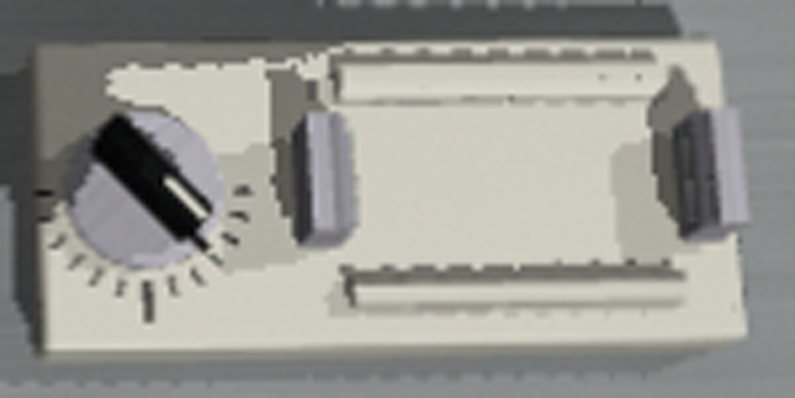

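View pics/c3.png

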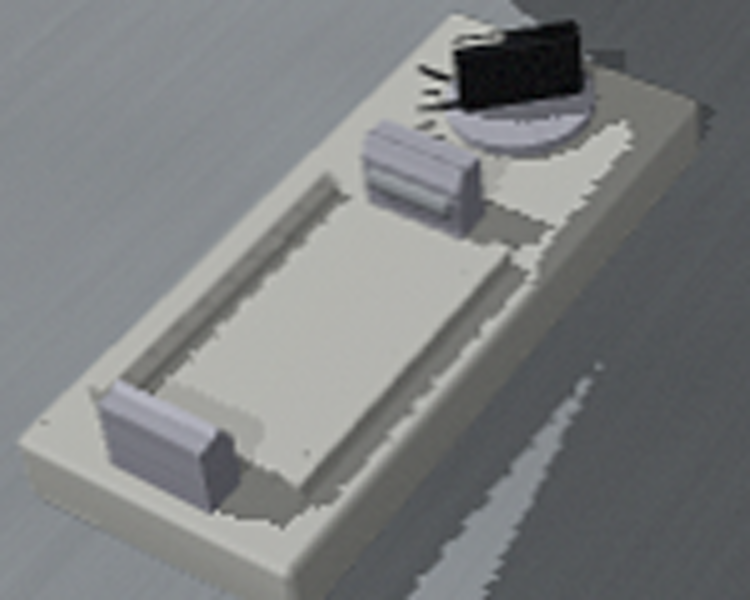

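The crops confirm that the large grey plate in the wooden rack is the pan: its top edge runs from (83,132) to (98,517) in the top crop, and the small one behind it is the decoy. The scale's long zero mark is at crop (149,302). The pointer is at about (205,245), so the dial reads about +0.75 rad.

```bash
python3 - <<'E'
from h import *
f=lambda p,k,o:(np.array(p,float)+.5)/k-.5+np.array(o)
tp=f([(112,135),(98,517),(68,515),(83,132)],6,(185,165))
sp=f(np.array([(735,190),(398,112),(402,97),(743,178)])-[310,0],7,(345,175))
P=tri(sp,tp);print("pan corners tri",P,P.mean(0))
# dial bar ends (top), zero mark, towers: triangulated
d=np.load("pics/top0.npy");ds=np.load("pics/scene0.npy")
def rect(n,d,box,z0,z1,tag):
    C=cloud(n,d,*box).reshape(-1,3);C=C[(C[:,2]>z0)&(C[:,2]<z1)]
    R=cv2.minAreaRect(C[:,:2].astype(np.float32)); print(tag,n,len(C),np.array(R[0]),np.array(R[1]),R[2],"medz",np.median(C[:,2]))
for n,dd,b in(("top",d,(365,515,205,280)),("scene",ds,(180,330,265,390))):
    rect(n,dd,b,.024,.034,"scaletop"); 
    rect(n,dd,b,.055,.075,"high")
rect("top",d,(190,215,165,265),.064,.08,"pan");rect("scene",ds,(345,410,175,235),.064,.08,"pan")
rect("top",d,(195,235,165,265),.025,.034,"wall")
C=cloud("top",d,365,420,205,280).reshape(-1,3);m=C[:,2]>.055
R=cv2.minAreaRect(C[m][:,:2].astype(np.float32));print("bar",R)
for x in((425,434),(490,505)):
    C=cloud("top",d,x[0],x[1],220,255).reshape(-1,3);m=C[:,2]>.05
    print("tower",np.array(cv2.minAreaRect(C[m][:,:2].astype(np.float32))[0]),np.median(C[m][:,2]))
for nm,n,dd,b in(("cup","top",d,(385,430,115,165)),("tt","top",d,(255,345,90,175)),("vise","top",d,(255,325,320,350)),("rack","top",d,(185,235,165,265)),("decoy","top",d,(120,180,200,225))):
    C=cloud(n,dd,*b).reshape(-1,3);m=C[:,2]>.01;print(nm,C[m].min(0),C[m].max(0))
E
```

```text
pan corners tri [[0.6666 0.241  0.0701 0.0019]
 [0.5384 0.2432 0.0668 0.0019]
 [0.5376 0.2515 0.0691 0.0011]
 [0.667  0.2501 0.0706 0.    ]] [0.6024 0.2464 0.0692 0.0012]
scaletop top 5681 [ 0.5522 -0.2244] [0.2711 0.1215] 88.7701187133789 medz 0.029847127031051524
high top 576 [ 0.5525 -0.2312] [0.2439 0.0458] 89.1071548461914 medz 0.06070839493203184
scaletop scene 4663 [ 0.5545 -0.2252] [0.2726 0.1215] 89.15251922607422 medz 0.030491015334607185
high scene 614 [ 0.5538 -0.2312] [0.2451 0.0457] 89.00273132324219 medz 0.06110394754164861
pan top 317 [0.6032 0.2463] [0.0113 0.1316] 88.94721221923828 medz 0.06960239067263108
pan scene 224 [0.6033 0.2453] [0.0164 0.13  ] 89.8537368774414 medz 0.06965353861379248
wall top 457 [0.6016 0.2461] [0.1289 0.0335] 0.46677929162979126 medz 0.029488698731522378
bar ((0.439994752407074, -0.06806685775518417), (0.04925189167261124, 0.28627946972846985), 61.90000915527344)
tower [ 0.4409 -0.1014] 0.0594661235825063
tower [ 0.4342 -0.176 ] 0.05951199031845961
cup [ 0.3253 -0.2094  0.01  ] [0.7977 0.0211 1.0099]
tt [ 0.3253 -0.0311  0.0218] [0.8696 0.1153 1.0099]
vise [0.3253 0.0163 0.01  ] [0.3939 0.1379 1.0099]
rack [0.3253 0.0211 0.01  ] [0.669  0.2745 1.0099]
decoy [0.3253 0.0211 0.0101] [0.6243 0.4066 1.0099]
```

Call:
send_rows:
  motion:
    - {"travel": [0.85, -1, 0], "dr": [0, 0, 0.127], "grip": 0.5}
    - {"travel": [0.85, -1, 0], "dr": [0, 0, 0.127], "grip": 0.5}
    - {"travel": [0.85, -1, 0], "dr": [0, 0, 0.127], "grip": 0.5}
    - {"travel": [0.85, -1, 0], "dr": [0, 0, 0.127], "grip": 0.5}
    - {"travel": [0.85, -1, 0], "dr": [0, 0, 0.127], "grip": 0.5}
    - {"travel": [0.85, -1, 0], "dr": [0, 0, 0.127], "grip": 0.5}

```text
time_s: 0.85
tcp_pos: [0.3271, -0.3527, 0.2489]
ee_rot: [0.0, 1.0, -0.006, -0.0]
wrist_force: [-0.0, -0.4, -0.0]
opening: 0.504
gripper_force: 0.0
```

Call:
send_rows:
  motion:
    - {"travel": [0.5, -1, 0], "dr": [0, 0, 0], "grip": 0.4}
    - {"travel": [0.5, -1, 0], "dr": [0, 0, 0], "grip": 0.4}
    - {"travel": [0.5, -1, 0], "dr": [0, 0, 0], "grip": 0.4}
    - {"travel": [0.5, -1, 0], "dr": [0, 0, 0], "grip": 0.4}

```text
time_s: 1.35
tcp_pos: [0.4309, -0.1535, 0.2489]
ee_rot: [-0.0, 1.0, -0.007, 0.001]
wrist_force: [0.5, -0.1, 0.5]
opening: 0.403
gripper_force: 0.0
```

Call:
send_rows:
  motion:
    - {"travel": [0.5, -1, 0], "dr": [0, 0, 0], "grip": 0.4}
    - {"travel": [0.5, -1, 0], "dr": [0, 0, 0], "grip": 0.4}
    - {"travel": [0.5, -1, 0], "dr": [0, 0, 0], "grip": 0.4}
    - {"travel": [0.5, -1, 0], "dr": [0, 0, 0], "grip": 0.4}

```text
time_s: 1.85
tcp_pos: [0.5343, 0.0455, 0.2485]
ee_rot: [-0.001, 1.0, -0.007, 0.0]
wrist_force: [-0.9, -0.2, -0.8]
opening: 0.402
gripper_force: 0.0
```

Call:
send_rows:
  motion:
    - {"travel": [0.38, -1, 0.3], "dr": [0, 0, 0], "grip": 0.4}
    - {"travel": [0.38, -1, 0.3], "dr": [0, 0, 0], "grip": 0.4}
    - {"travel": [0.38, -1, 0.3], "dr": [0, 0, 0], "grip": 0.4}
    - {"travel": [0.38, -1, 0.3], "dr": [0, 0, 0], "grip": 0.4}
    - {"travel": [0.38, -1, 0.3], "dr": [0, 0, 0], "grip": 0.4}
    - {"travel": [0.38, -1, 0.3], "dr": [0, 0, 0], "grip": 0.4}

```text
time_s: 2.6
tcp_pos: [0.6118, 0.2407, 0.1878]
ee_rot: [0.001, 1.0, -0.008, -0.0]
wrist_force: [-0.7, 0.4, -0.2]
opening: 0.399
gripper_force: 0.0
```

```bash
python3 -c "
from h import *
s=r.sense();print(s['qpos'],s['tcp_pos'],s['ee_rot'])"
```

```text
[ 0.0568  0.6386 -0.6904  1.5768  0.4436  1.0896 -2.3329] [0.6118 0.2407 0.1878] [ 0.0008  1.     -0.0081 -0.0004]
```

Call:
send_rows:
  motion:
    - {"travel": [-0.045, -0.027, 0], "dr": [0, 0, 0.06], "grip": 0.4}
    - {"travel": [-0.045, -0.027, 0], "dr": [0, 0, 0.12], "grip": 0.4}
    - {"travel": [-0.045, -0.027, 0], "dr": [0, 0, 0.18], "grip": 0.4}
    - {"travel": [-0.045, -0.027, 0], "dr": [0, 0, 0.24], "grip": 0.4}
    - {"travel": [-0.045, -0.027, 0], "dr": [0, 0, 0.3], "grip": 0.4}
    - {"travel": [-0.045, -0.027, 0], "dr": [0, 0, 0.36], "grip": 0.4}
    - {"travel": [-0.045, -0.027, 0], "dr": [0, 0, 0.42], "grip": 0.4}
    - {"travel": [-0.045, -0.027, 0], "dr": [0, 0, 0.48], "grip": 0.4}
    - {"travel": [-0.045, -0.027, 0], "dr": [0, 0, 0.54], "grip": 0.4}
    - {"travel": [-0.045, -0.027, 0], "dr": [0, 0, 0.6], "grip": 0.4}
    - {"travel": [-0.045, -0.027, 0], "dr": [0, 0, 0.66], "grip": 0.4}
    - {"travel": [-0.045, -0.027, 0], "dr": [0, 0, 0.72], "grip": 0.4}
    - {"travel": [-0.045, -0.027, 0], "dr": [0, 0, 0.78], "grip": 0.4}
    - {"travel": [-0.045, -0.027, 0], "dr": [0, 0, 0.84], "grip": 0.4}
    - {"travel": [-0.045, -0.027, 0], "dr": [0, 0, 0.9], "grip": 0.4}
    - {"travel": [-0.045, -0.027, 0], "dr": [0, 0, 0.96], "grip": 0.4}
    - {"travel": [-0.045, -0.027, 0], "dr": [0, 0, 1], "grip": 0.4}
    - {"travel": [-0.045, -0.027, 0], "dr": [0, 0, 1], "grip": 0.4}

```text
time_s: 4.85
tcp_pos: [0.4821, 0.0375, 0.1421]
ee_rot: [0.143, -0.442, 0.883, 0.072]
wrist_force: [0.5, -0.7, -0.9]
opening: 0.395
gripper_force: 0.0
```

```bash
python3 -c "
from h import *
s=r.sense();print(s['qpos'],s['tcp_pos'],s['ee_rot'])"
```

```text
[-1.0249  1.0138  1.5643  2.2451 -1.4077  1.3957 -2.5712] [0.4821 0.0375 0.1421] [ 0.1434 -0.4416  0.8827  0.0722]
```

Call:
send_rows:
  motion:
    - {"travel": [0, 0, 0], "dr": [0, 0, 0], "grip": 0.4}
    - {"travel": [0, 0, 0], "dr": [0, 0, 0], "grip": 0.4}

```text
time_s: 5.1
tcp_pos: [0.4832, 0.0392, 0.142]
ee_rot: [0.143, -0.444, 0.882, 0.072]
wrist_force: [-0.7, -0.2, -0.1]
opening: 0.399
gripper_force: 0.0
```

```bash
python3 -c "
from h import *
s=r.sense();print(s['qpos'],s['tcp_pos'],s['ee_rot'])
from scipy.spatial.transform import Rotation as R
print(R.from_quat(s['ee_rot'],scalar_first=True).as_matrix(), r.__class__, [a for a in dir(r) if a[0]!='_'])"
```

```text
[-1.0274  1.016   1.5638  2.2421 -1.4084  1.3967 -2.5714] [0.4832 0.0392 0.142 ] [ 0.1429 -0.444   0.8816  0.072 ]
[[-0.5649 -0.8034  0.1881]
 [-0.7623  0.5954  0.2538]
 [-0.3159  0.0001 -0.9488]] <class 'host.Robot'> ['PlanningError', 'sense', 'tip_extent']
```

```bash
cat >> h.py <<'E'
from scipy.spatial.transform import Rotation as R
def down(yaw,tilt=0):   # tool x at yaw (deg) in the bench plane, z down; tilt about world x afterwards
    return R.from_euler('x',tilt,degrees=True)*R.from_euler('z',yaw,degrees=True)*R.from_euler('x',180,degrees=True)
def go(p,Q):
    s=r.sense(); C=R.from_quat(s['ee_rot'],scalar_first=True)
    print("q",s['qpos'],"t",s['time_s'],"F",s['wrist_force'])
    print("travel",C.inv().apply(np.array(p)-s['tcp_pos'])/.2,"dr",(C.inv()*Q).as_rotvec()/np.pi)
E
python3 -c "
from h import *
go([.603,.2,.2],down(-0.9))
go([.603,.1,.2],down(-0.9))"
```

```text
q [-1.0274  1.016   1.5638  2.2421 -1.4084  1.3967 -2.5714] t 5.1 F [-0.7451 -0.2329 -0.0603]
travel [-1.0426 -0.0023  0.0418] dr [-0.112   0.0575 -0.6908]
q [-1.0274  1.016   1.5638  2.2421 -1.4084  1.3967 -2.5714] t 5.1 F [-0.7451 -0.2329 -0.0603]
travel [-0.6615 -0.3    -0.0851] dr [-0.112   0.0575 -0.6908]
```

Call:
send_rows:
  motion:
    - {"travel": [-0.06, -0.03, -0.1], "dr": [-0.011, 0.006, -0.07], "grip": 0.4}
    - {"travel": [-0.12, -0.06, -0.1], "dr": [-0.022, 0.011, -0.14], "grip": 0.4}
    - {"travel": [-0.18, -0.09, -0.1], "dr": [-0.034, 0.017, -0.207], "grip": 0.4}
    - {"travel": [-0.26, -0.12, -0.1], "dr": [-0.045, 0.023, -0.276], "grip": 0.4}
    - {"travel": [-0.33, -0.15, -0.1], "dr": [-0.056, 0.029, -0.345], "grip": 0.4}
    - {"travel": [-0.4, -0.18, -0.1], "dr": [-0.067, 0.035, -0.414], "grip": 0.4}
    - {"travel": [-0.46, -0.21, -0.1], "dr": [-0.078, 0.04, -0.483], "grip": 0.4}
    - {"travel": [-0.53, -0.24, -0.1], "dr": [-0.09, 0.046, -0.552], "grip": 0.4}
    - {"travel": [-0.6, -0.27, -0.085], "dr": [-0.1, 0.052, -0.621], "grip": 0.4}
    - {"travel": [-0.66, -0.3, -0.085], "dr": [-0.112, 0.058, -0.69], "grip": 0.4}
    - {"travel": [-0.66, -0.3, -0.085], "dr": [-0.112, 0.058, -0.69], "grip": 0.4}
    - {"travel": [-0.66, -0.3, -0.085], "dr": [-0.112, 0.058, -0.69], "grip": 0.4}
    - {"travel": [-0.66, -0.3, -0.085], "dr": [-0.112, 0.058, -0.69], "grip": 0.4}

```text
time_s: 6.72
tcp_pos: [0.6025, 0.1021, 0.1992]
ee_rot: [0.001, 1.0, -0.008, -0.0]
wrist_force: [0.2, 0.4, 0.5]
opening: 0.399
gripper_force: 0.0
```

```bash
python3 -c "
from h import *
go([.603,.1,.2],down(89.1))
go([.603,.1,.2],down(-0.9))"
```

```text
q [-1.0355  0.8653  1.3093  1.7375 -0.8792  1.2645 -1.0929] t 6.725 F [0.2116 0.3877 0.4575]
travel [ 0.0026  0.0102 -0.0039] dr [ 0.0001  0.0006 -0.5001]
q [-1.0355  0.8653  1.3093  1.7375 -0.8792  1.2645 -1.0929] t 6.725 F [0.2116 0.3877 0.4575]
travel [ 0.0026  0.0102 -0.0039] dr [ 0.0005  0.0003 -0.0001]
```

Call:
send_rows:
  motion:
    - {"travel": [0.005, -0.72, 0.3], "dr": [0, 0, 0], "grip": 0.4}
    - {"travel": [0.005, -0.72, 0.3], "dr": [0, 0, 0], "grip": 0.4}
    - {"travel": [0.005, -0.72, 0.4], "dr": [0, 0, 0], "grip": 0.4}
    - {"travel": [0.005, -0.72, 0.4], "dr": [0, 0, 0], "grip": 0.4}
    - {"travel": [0.005, -0.72, 0.4], "dr": [0, 0, 0], "grip": 0.4}

```text
time_s: 7.35
tcp_pos: [0.606, 0.2427, 0.1195]
ee_rot: [0.002, 1.0, -0.01, -0.0]
wrist_force: [0.7, -0.6, -0.1]
opening: 0.399
gripper_force: 0.0
```

```bash
python3 -c "
from h import *
go([.603,.246,.057],down(-0.8))"
```

```text
q [-1.1568  1.0036  1.2097  1.6768 -0.9999  1.2092 -1.2848] t 7.35 F [ 0.7456 -0.5656 -0.0569]
travel [-0.0154 -0.0173  0.3123] dr [ 0.0011  0.0001 -0.002 ]
```

Call:
send_rows:
  motion:
    - {"travel": [-0.015, -0.017, 0.05], "dr": [0, 0, -0.002], "grip": 0.4}
    - {"travel": [-0.015, -0.017, 0.15], "dr": [0, 0, -0.002], "grip": 0.4}
    - {"travel": [-0.015, -0.017, 0.25], "dr": [0, 0, -0.002], "grip": 0.4}
    - {"travel": [-0.015, -0.017, 0.312], "dr": [0, 0, -0.002], "grip": 0.4}
    - {"travel": [-0.015, -0.017, 0.312], "dr": [0, 0, -0.002], "grip": 0.4}
    - {"travel": [-0.015, -0.017, 0.312], "dr": [0, 0, -0.002], "grip": 0.2}
    - {"travel": [-0.015, -0.017, 0.312], "dr": [0, 0, -0.002], "grip": 0.05}
    - {"travel": [-0.015, -0.017, 0.312], "dr": [0, 0, -0.002], "grip": 0.05}
    - {"travel": [-0.015, -0.017, 0.312], "dr": [0, 0, -0.002], "grip": 0.05}
    - {"travel": [-0.015, -0.017, 0.312], "dr": [0, 0, -0.002], "grip": 0.05}

```text
time_s: 8.6
tcp_pos: [0.6027, 0.2478, 0.0568]
ee_rot: [0.001, 1.0, -0.006, -0.0]
wrist_force: [-0.0, 0.8, 3.5]
opening: 0.107
gripper_force: 30.0
```

Call:
send_rows:
  motion:
    - {"travel": [0, 0, -0.1], "dr": [0, 0, 0], "grip": 0.05}
    - {"travel": [0, 0, -0.3], "dr": [0, 0, 0], "grip": 0.05}
    - {"travel": [0, 0, -0.6], "dr": [0, 0, 0], "grip": 0.05}
    - {"travel": [0, 0.1, -0.6], "dr": [0, 0, -0.05], "grip": 0.05}
    - {"travel": [-0.05, 0.3, -0.6], "dr": [0, 0, -0.1], "grip": 0.05}
    - {"travel": [-0.1, 0.5, -0.6], "dr": [0, 0, -0.15], "grip": 0.05}
    - {"travel": [-0.1, 0.7, -0.6], "dr": [0, 0, -0.2], "grip": 0.05}
    - {"travel": [-0.1, 0.9, -0.6], "dr": [0, 0, -0.25], "grip": 0.05}
    - {"travel": [-0.1, 0.95, -0.6], "dr": [0, 0, -0.3], "grip": 0.05}
    - {"travel": [-0.1, 0.95, -0.6], "dr": [0, 0, -0.35], "grip": 0.05}
    - {"travel": [-0.1, 0.95, -0.6], "dr": [0, 0, -0.4], "grip": 0.05}
    - {"travel": [-0.1, 0.95, -0.6], "dr": [0, 0, -0.45], "grip": 0.05}
    - {"travel": [-0.1, 0.95, -0.6], "dr": [0, 0, -0.5], "grip": 0.05}
    - {"travel": [-0.1, 0.95, -0.6], "dr": [0, 0, -0.5], "grip": 0.05}
    - {"travel": [-0.1, 0.95, -0.6], "dr": [0, 0, -0.5], "grip": 0.05}

```text
time_s: 10.48
tcp_pos: [0.5803, 0.058, 0.177]
ee_rot: [0.0, 0.712, 0.702, -0.001]
wrist_force: [-1.2, -0.9, -3.3]
opening: 0.105
gripper_force: 30.0
```

```bash
python3 -c "
from h import *
Q=R.from_euler('y',-45,degrees=True)*down(89.1)
print(Q.apply([0,0,1]))
go([.57,.05,.15],Q)"
```

```text
[ 0.7071  0.     -0.7071]
q [-0.8555  0.6246  0.9796  1.8223 -0.6008  1.0274  0.3507] t 10.475 F [-1.2362 -0.9429 -3.3062]
travel [-0.0404 -0.0508  0.1354] dr [-0.2504  0.0044  0.0006]
```

```bash
python3 -c "
from h import *
Q=R.from_euler('y',40,degrees=True)*down(89.1)
print(Q.apply([0,0,1]))
go([.51,.055,.12],Q)"
```

```text
[-0.6428  0.     -0.766 ]
q [-0.8555  0.6246  0.9796  1.8223 -0.6008  1.0274  0.3507] t 10.475 F [-1.2362 -0.9429 -3.3062]
travel [-0.0195 -0.3509  0.2857] dr [ 0.2218 -0.0028  0.0001]
```

Call:
send_rows:
  motion:
    - {"travel": [-0.01, -0.1, 0.08], "dr": [0.045, 0, 0], "grip": 0.05}
    - {"travel": [-0.02, -0.2, 0.16], "dr": [0.09, 0, 0], "grip": 0.05}
    - {"travel": [-0.02, -0.3, 0.24], "dr": [0.135, -0.001, 0], "grip": 0.05}
    - {"travel": [-0.02, -0.351, 0.286], "dr": [0.18, -0.002, 0], "grip": 0.05}
    - {"travel": [-0.02, -0.351, 0.286], "dr": [0.222, -0.003, 0], "grip": 0.05}
    - {"travel": [-0.02, -0.351, 0.286], "dr": [0.222, -0.003, 0], "grip": 0.05}
    - {"travel": [-0.02, -0.351, 0.286], "dr": [0.222, -0.003, 0], "grip": 0.05}

```text
time_s: 11.35
tcp_pos: [0.5104, 0.0544, 0.1196]
ee_rot: [-0.238, 0.669, 0.66, -0.244]
wrist_force: [-0.5, 0.7, -1.5]
opening: 0.109
gripper_force: 30.0
```

```bash
python3 -c "
from h import *
Q=R.from_euler('y',40,degrees=True)*down(89.1)
go([.51,.055,.044],Q)
from workcell import vision
p,d=vision.snapshot('scene');cv2.imwrite('pics/s1.png',cv2.resize(p[150:390,180:500,::-1],None,fx=2,fy=2))"
```

```text
q [-0.5881  0.9938  0.798   1.468  -0.5234  1.6675  0.3285] t 11.35 F [-0.5027  0.6734 -1.5286]
travel [0.0077 0.2409 0.2913] dr [0.0006 0.0011 0.0003]
```

View pics/s1.png

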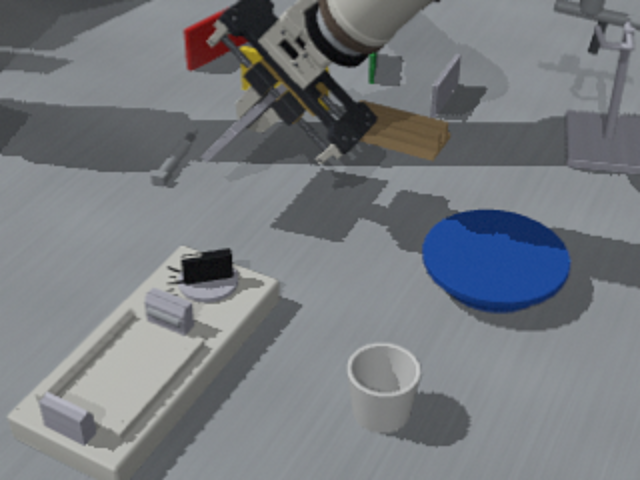

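The pan is held at a 40° tilt at about (240,130), well clear of the vise at (175,160), the turntable and the scale. I'll lower it until its edge touches the bench.

Call:
send_rows:
  motion:
    - {"travel": [0.002, 0.08, 0.1], "dr": [0, 0, 0], "grip": 0.05}
    - {"travel": [0.004, 0.16, 0.19], "dr": [0, 0, 0], "grip": 0.05}
    - {"travel": [0.006, 0.21, 0.25], "dr": [0, 0, 0], "grip": 0.05}
    - {"travel": [0.008, 0.235, 0.283], "dr": [0, 0, 0], "grip": 0.05}
    - {"travel": [0.008, 0.241, 0.291], "dr": [0, 0, 0], "grip": 0.05}
    - {"travel": [0.008, 0.241, 0.291], "dr": [0, 0, 0], "grip": 0.05}

```text
time_s: 12.15
tcp_pos: [0.5098, 0.0555, 0.0443]
ee_rot: [-0.239, 0.668, 0.66, -0.245]
wrist_force: [0.7, 0.3, -2.0]
opening: 0.107
gripper_force: 30.0
```

Call:
send_rows:
  motion:
    - {"travel": [0, 0.005, 0.006], "dr": [0, 0, 0], "grip": 0.05}
    - {"travel": [0, 0.005, 0.006], "dr": [0, 0, 0], "grip": 0.13}
    - {"travel": [0, 0, 0], "dr": [0, 0, 0], "grip": 0.18}
    - {"travel": [0, -0.005, -0.006], "dr": [0, 0, 0], "grip": 0.24}
    - {"travel": [0, -0.01, -0.012], "dr": [0, 0, 0], "grip": 0.3}
    - {"travel": [0, -0.01, -0.012], "dr": [0, 0, 0], "grip": 0.3}
    - {"travel": [0, -0.01, -0.012], "dr": [0, 0, 0], "grip": 0.3}

```text
time_s: 13.02
tcp_pos: [0.5098, 0.0558, 0.0472]
ee_rot: [-0.239, 0.668, 0.66, -0.245]
wrist_force: [0.9, 0.1, 0.5]
opening: 0.3
gripper_force: 0.4
```

```bash
python3 -c "
from h import *
go([.58,.055,.044],R.from_euler('y',40,degrees=True)*down(89.1))
p,d=vision.snapshot('scene');cv2.imwrite('pics/s2.png',cv2.resize(p[170:290,220:400,::-1],None,fx=4,fy=4,interpolation=2))"
```

```text
q [-0.5676  1.0882  0.7547  1.4666 -0.5726  1.583   0.3386] t 13.025 F [0.9146 0.0981 0.5391]
travel [-0.0008  0.2794 -0.2134] dr [-0.0001  0.001   0.0009]
```

View pics/s2.png

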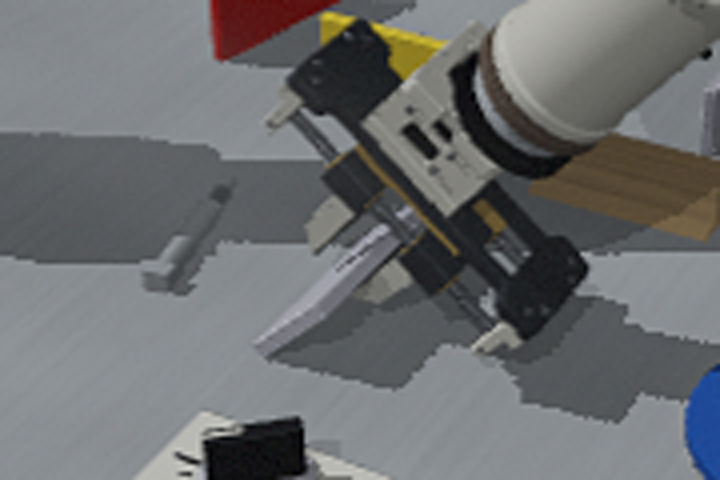

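Call:
send_rows:
  motion:
    - {"travel": [0, 0.03, -0.025], "dr": [0, 0, 0], "grip": 0.3}
    - {"travel": [0, 0.06, -0.05], "dr": [0, 0, 0], "grip": 0.3}
    - {"travel": [0, 0.09, -0.075], "dr": [0, 0, 0], "grip": 0.3}
    - {"travel": [0, 0.12, -0.1], "dr": [0, 0, 0], "grip": 0.3}
    - {"travel": [0, 0.15, -0.125], "dr": [0, 0, 0], "grip": 0.3}
    - {"travel": [0, 0.18, -0.15], "dr": [0, 0, 0], "grip": 0.3}
    - {"travel": [0, 0.21, -0.175], "dr": [0, 0, 0], "grip": 0.3}
    - {"travel": [0, 0.24, -0.2], "dr": [0, 0, 0], "grip": 0.3}
    - {"travel": [0, 0.27, -0.225], "dr": [0, 0, 0], "grip": 0.3}
    - {"travel": [0, 0.3, -0.25], "dr": [0, 0, 0], "grip": 0.3}

```text
time_s: 14.32
tcp_pos: [0.5881, 0.0551, 0.0468]
ee_rot: [-0.24, 0.668, 0.66, -0.245]
wrist_force: [-0.0, -1.2, -0.3]
opening: 0.301
gripper_force: 0.0
```

```bash
python3 -c "
from h import *
go([.58,.055,.2],down(89.1))
p,d=vision.snapshot('top')
C=cloud('top',d,255,400,220,335);z=C[...,2]
for z0,z1 in((.0065,.013),(.013,.03),(.03,.3)):
    m=(z>z0)&(z<z1)&(C[...,0]>.4);m=m.copy();P=C[m]
    if len(P)>20: print(z0,len(P),cv2.minAreaRect(P[:,:2].astype(np.float32)),P.min(0),P.max(0))
"
```

```text
q [-0.4763  1.1841  0.7421  1.2036 -0.587   1.7109  0.2838] t 14.325 F [-0.0043 -1.1862 -0.2708]
travel [-0.0089 -0.524  -0.5601] dr [-0.2225  0.0041  0.0012]
0.0065 1866 ((0.5181529521942139, -0.008173957467079163), (0.0777307003736496, 0.2617200016975403), 6.098597526550293) [ 0.4785 -0.1423  0.0065] [0.5659 0.1194 0.013 ]
0.013 633 ((0.540722131729126, -0.01466052234172821), (0.11076998710632324, 0.27392661571502686), 3.645297050476074) [ 0.4818 -0.1484  0.013 ] [0.601  0.1188 0.03  ]
0.03 1618 ((0.5489968657493591, -0.027489550411701202), (0.2384362369775772, 0.10259296745061874), 88.53410339355469) [ 0.4951 -0.1479  0.03  ] [0.5981 0.0915 0.1706]
```

Call:
send_rows:
  motion:
    - {"travel": [0, -0.1, -0.12], "dr": [0, 0, 0], "grip": 0.3}
    - {"travel": [0, -0.25, -0.3], "dr": [-0.05, 0, 0], "grip": 0.5}
    - {"travel": [0, -0.25, -0.5], "dr": [-0.1, 0.001, 0], "grip": 0.8}
    - {"travel": [0, -0.25, -0.7], "dr": [-0.15, 0.002, 0], "grip": 0.9}
    - {"travel": [0, -0.25, -0.78], "dr": [-0.2, 0.003, 0], "grip": 0.9}
    - {"travel": [0, -0.25, -0.78], "dr": [-0.222, 0.004, 0.001], "grip": 0.9}
    - {"travel": [0, -0.25, -0.78], "dr": [-0.222, 0.004, 0.001], "grip": 0.9}
    - {"travel": [0, -0.25, -0.78], "dr": [-0.222, 0.004, 0.001], "grip": 0.9}

```text
time_s: 15.38
tcp_pos: [0.6498, 0.0566, 0.1983]
ee_rot: [-0.001, 0.712, 0.702, -0.001]
wrist_force: [1.0, -0.6, -0.5]
opening: 0.899
gripper_force: 0.0
```

```bash
python3 -c "
from h import *
go([.51,.055,.1],down(89.1))
for n in('top','scene'):
    p,d=vision.snapshot(n)
    C=cloud(n,d,0,640,0,480);z=C[...,2]
    m=(z>.0068)&(z<.013)&(C[...,0]>.42)&(C[...,0]<.6)&(C[...,1]>-.06)&(C[...,1]<.16)
    m=cv2.morphologyEx(m.astype(np.uint8),cv2.MORPH_OPEN,np.ones((3,3)))>0
    P=C[m];print(n,len(P),cv2.minAreaRect(P[:,:2].astype(np.float32)),np.median(P[:,2]))
    if n=='top': cv2.imwrite('pics/t3.png',cv2.resize(p[200:320,200:400,::-1],None,fx=4,fy=4,interpolation=2))
"
```

```text
q [-0.7483  0.7037  0.9393  1.6227 -0.6124  1.1389  0.3312] t 15.375 F [ 0.9586 -0.6328 -0.4876]
travel [-0.0183 -0.6976  0.4934] dr [-0.0009  0.      0.0004]
top 1549 ((0.5113736987113953, 0.05517619848251343), (0.1278746873140335, 0.06439676135778427), 89.48101806640625) 0.009864463070085039
scene 904 ((0.5125399231910706, 0.055481575429439545), (0.1321319341659546, 0.06628343462944031), 88.74249267578125) 0.010776244989545769
```

View pics/t3.png

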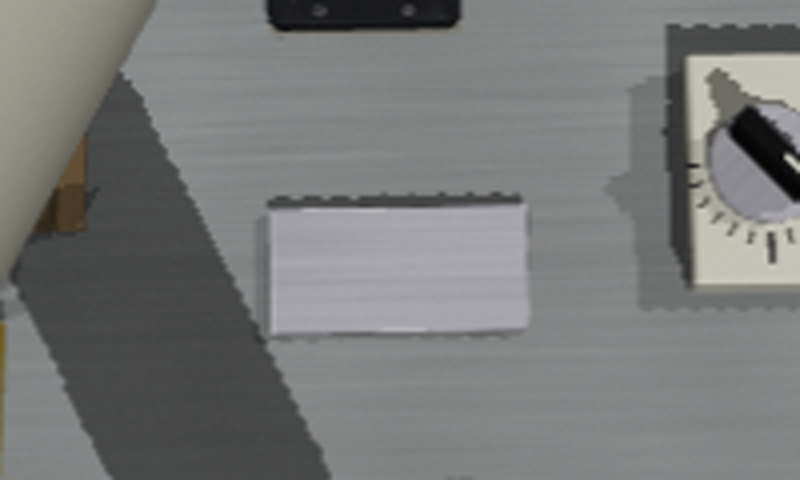

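The pan lies flat and free at crop (398,268), level at 10 mm. Next I'll measure the towers and the dial.

```bash
python3 -c "
from h import *
for n in('top','scene'):
    A=[vision.snapshot(n) for _ in range(4)]
    d=np.mean([a[1] for a in A],0);
    C=cloud(n,d,0,640,0,480);x,y,z=C[...,0],C[...,1],C[...,2]
    for nm,m in(('ta',(z>.054)&(z<.064)&(abs(x-.553)<.03)&(abs(y+.197)<.02)),('tb',(z>.054)&(z<.064)&(abs(x-.553)<.03)&(abs(y+.343)<.025)),
      ('scale',(z>.026)&(z<.034)&(abs(x-.553)<.07)&(abs(y+.225)<.15)),('bar',(z>.0625)&(z<.07)&(abs(x-.555)<.035)&(abs(y+.13)<.035)),
      ('rimN',(z>.036)&(z<.044)&(x<.53)&(x>.49)&(abs(y+.27)<.06)),('rimF',(z>.036)&(z<.044)&(x>.575)&(x<.61)&(abs(y+.27)<.06)),
      ('floor',(z<.034)&(z>.026)&(abs(x-.553)<.02)&(abs(y+.27)<.03))):
        P=C[m]
        if len(P)<8: print(n,nm,len(P));continue
        Q=cv2.minAreaRect(P[:,:2].astype(np.float32));print(n,nm,len(P),np.round([*Q[0],*Q[1],Q[2]],4),'min',P.min(0),'max',P.max(0))
"
```

```text
top ta 184 [ 0.5533 -0.1957  0.0162  0.0444 89.0258] min [ 0.5311 -0.2041  0.0542] max [ 0.5755 -0.1873  0.0636]
top tb 205 [ 0.5508 -0.3437  0.0171  0.045  87.3168] min [ 0.528  -0.3527  0.0544] max [ 0.5736 -0.3347  0.0632]
top scale 5573 [ 0.5525 -0.2242  0.271   0.1211 88.7327] min [ 0.4907 -0.3603  0.026 ] max [ 0.6138 -0.0883  0.034 ]
top bar 161 [ 0.5547 -0.1292  0.0494  0.0119 41.5385] min [ 0.5335 -0.1487  0.0633] max [ 0.5738 -0.1096  0.069 ]
top rimN 314 [ 0.5111 -0.2703  0.1194  0.012  89.5626] min [ 0.5047 -0.33    0.036 ] max [ 0.5174 -0.2106  0.0417]
top rimF 324 [ 0.5923 -0.2702  0.1187  0.0121 89.6353] min [ 0.5863 -0.3295  0.036 ] max [ 0.5987 -0.2108  0.0424]
top floor 557 [ 0.553  -0.27    0.0599  0.0398 89.6578] min [ 0.533  -0.2999  0.0268] max [ 0.573  -0.2401  0.0326]
scene ta 196 [ 0.5538 -0.1956  0.0441  0.017   0.106 ] min [ 0.5317 -0.2041  0.054 ] max [ 0.5759 -0.1872  0.0638]
scene tb 226 [ 0.5517 -0.3447  0.0151  0.045  89.3902] min [ 0.5291 -0.3524  0.0541] max [ 0.5742 -0.3374  0.064 ]
scene scale 4503 [ 0.5543 -0.2252  0.2703  0.1207 89.3666] min [ 0.4929 -0.3609  0.026 ] max [ 0.6155 -0.0895  0.034 ]
scene bar 134 [ 0.5552 -0.1306  0.0497  0.0128 42.0034] min [ 0.5349 -0.1497  0.0625] max [ 0.5765 -0.1109  0.0691]
scene rimN 368 [ 0.5134 -0.27    0.1193  0.0129 88.7968] min [ 0.5065 -0.3296  0.036 ] max [ 0.5205 -0.2104  0.0427]
scene rimF 326 [ 0.5937 -0.2699  0.1192  0.0132 89.1292] min [ 0.5864 -0.3295  0.036 ] max [ 0.6002 -0.2103  0.0427]
scene floor 530 [ 0.553  -0.2699  0.0598  0.04   89.9531] min [ 0.533  -0.2998  0.0283] max [ 0.573  -0.24    0.0336]
```

Call:
send_rows:
  motion:
    - {"travel": [-0.015, -0.25, 0.2], "dr": [0, 0, 0], "grip": 0.92}
    - {"travel": [-0.015, -0.5, 0.4], "dr": [0, 0, 0], "grip": 0.92}
    - {"travel": [-0.015, -0.689, 0.5], "dr": [-0.001, 0, 0], "grip": 0.92}
    - {"travel": [-0.015, -0.689, 0.6], "dr": [-0.001, 0, 0], "grip": 0.92}
    - {"travel": [-0.015, -0.689, 0.68], "dr": [-0.001, 0, 0], "grip": 0.92}
    - {"travel": [-0.015, -0.689, 0.68], "dr": [-0.001, 0, 0], "grip": 0.92}

```text
time_s: 16.62
tcp_pos: [0.5126, 0.055, 0.0619]
ee_rot: [0.001, 0.712, 0.702, 0.0]
wrist_force: [-0.5, -0.7, -0.5]
opening: 0.917
gripper_force: 0.0
```

```bash
python3 -c "
from h import *
go([.512,.0555,.0255],down(89.0))"
```

```text
q [-0.8131  0.6748  0.8393  2.0472 -0.7464  0.7522  0.4809] t 16.625 F [-0.5394 -0.7216 -0.5477]
travel [ 0.0027 -0.0034  0.1822] dr [0.0005 0.0003 0.0007]
```

Call:
send_rows:
  motion:
    - {"travel": [0.002, -0.003, 0.08], "dr": [0, 0, 0], "grip": 0.92}
    - {"travel": [0.002, -0.003, 0.15], "dr": [0, 0, 0], "grip": 0.92}
    - {"travel": [0.002, -0.003, 0.182], "dr": [0, 0, 0], "grip": 0.92}
    - {"travel": [0.002, -0.003, 0.182], "dr": [0, 0, 0], "grip": 0.92}
    - {"travel": [0.002, -0.003, 0.182], "dr": [0, 0, 0], "grip": 0.75}
    - {"travel": [0.002, -0.003, 0.182], "dr": [0, 0, 0], "grip": 0.6}
    - {"travel": [0.002, -0.003, 0.182], "dr": [0, 0, 0], "grip": 0.6}
    - {"travel": [0.002, -0.003, 0.182], "dr": [0, 0, 0], "grip": 0.6}
    - {"travel": [0.002, -0.003, 0.182], "dr": [0, 0, 0], "grip": 0.6}

```text
time_s: 17.75
tcp_pos: [0.5117, 0.0558, 0.0266]
ee_rot: [0.001, 0.712, 0.702, 0.001]
wrist_force: [0.1, 0.4, 3.4]
opening: 0.691
gripper_force: 30.0
```

Call:
send_rows:
  motion:
    - {"travel": [0, 0, -0.15], "dr": [0, 0, 0], "grip": 0.6}
    - {"travel": [0, 0, -0.4], "dr": [0, 0, 0], "grip": 0.6}
    - {"travel": [-0.2, 0.04, -0.6], "dr": [0, 0, 0], "grip": 0.6}
    - {"travel": [-0.4, 0.08, -0.6], "dr": [0, 0, 0], "grip": 0.6}
    - {"travel": [-0.6, 0.12, -0.6], "dr": [0, 0, 0], "grip": 0.6}
    - {"travel": [-0.8, 0.16, -0.6], "dr": [0, 0, 0], "grip": 0.6}
    - {"travel": [-1, 0.2, -0.6], "dr": [0, 0, 0], "grip": 0.6}
    - {"travel": [-1, 0.2, -0.6], "dr": [0, 0, 0], "grip": 0.6}

```text
time_s: 18.75
tcp_pos: [0.5469, -0.1495, 0.1463]
ee_rot: [0.002, 0.715, 0.7, -0.001]
wrist_force: [0.2, 1.0, -3.0]
opening: 0.693
gripper_force: 30.0
```

```bash
python3 -c "
from h import *
go([.5525,-.2697,.1],down(89.0))"
```

```text
q [-0.4759  0.6263  0.9367  1.8861 -0.6177  0.9473  0.7284] t 18.75 F [ 0.182   0.9798 -2.9935]
travel [-0.5995  0.0403  0.2334] dr [ 0.0005  0.0009 -0.0012]
```

Call:
send_rows:
  motion:
    - {"travel": [-0.2, 0.02, 0], "dr": [0, 0, 0], "grip": 0.6}
    - {"travel": [-0.4, 0.04, 0], "dr": [0, 0.001, -0.001], "grip": 0.6}
    - {"travel": [-0.6, 0.04, 0.1], "dr": [0, 0.001, -0.001], "grip": 0.6}
    - {"travel": [-0.6, 0.04, 0.22], "dr": [0, 0.001, -0.001], "grip": 0.6}
    - {"travel": [-0.6, 0.04, 0.22], "dr": [0, 0.001, -0.001], "grip": 0.6}
    - {"travel": [-0.6, 0.04, 0.22], "dr": [0, 0.001, -0.001], "grip": 0.6}

```text
time_s: 19.5
tcp_pos: [0.5547, -0.263, 0.1022]
ee_rot: [-0.001, 0.711, 0.704, 0.002]
wrist_force: [1.4, -0.2, -2.7]
opening: 0.689
gripper_force: 30.0
```

```bash
python3 -c "
from h import *
go([.5525,-.2697,.082],down(89.0))
ps=[]
for n in('top','scene'):
    p,d=vision.snapshot(n)
    C=cloud(n,d,0,640,0,480);x,y,z=C[...,0],C[...,1],C[...,2]
    m=(z>.077)&(z<.09)&(x>.5)&(x<.6)&(abs(y+.27)<.1)
    P=C[m]; Q=cv2.minAreaRect(P[:,:2].astype(np.float32)); print(n,len(P),np.round([*Q[0],*Q[1],Q[2]],4),P.min(0),P.max(0),np.median(P[:,2]))
    b=(200,270,400,530) if n=='top' else (250,400,170,330)
    ps.append(cv2.resize(p[b[0]:b[1],b[2]:b[3],::-1],(400,int(400*(b[1]-b[0])/(b[3]-b[2]))),interpolation=2))
h=max(a.shape[0] for a in ps);a=np.zeros((h,800,3),np.uint8)
for i,q in enumerate(ps):a[:q.shape[0],400*i:400*i+400]=q
cv2.imwrite('pics/h4.png',a)
"
```

```text
q [-0.1963  0.7456  0.8476  1.7851 -0.6893  0.9363  0.943 ] t 19.5 F [ 1.3765 -0.1699 -2.7009]
travel [-0.0338 -0.0106  0.1008] dr [ 0.0004 -0.0013  0.0024]Traceback (most recent call last):
  File "<string>", line 9, in <module>
    P=C[m]; Q=cv2.minAreaRect(P[:,:2].astype(np.float32)); print(n,len(P),np.round([*Q[0],*Q[1],Q[2]],4),P.min(0),P.max(0),np.median(P[:,2]))
                                                                                                         ~~~~~^^^
    return umr_minimum(a, axis, None, out, keepdims, initial, where)
ValueError: zero-size array to reduction operation minimum which has no identity
```

Call:
send_rows:
  motion:
    - {"travel": [-0.034, -0.011, 0.02], "dr": [0, -0.001, 0.002], "grip": 0.6}
    - {"travel": [-0.034, -0.011, 0.02], "dr": [0, -0.001, 0.002], "grip": 0.6}
    - {"travel": [-0.034, -0.011, 0.02], "dr": [0, -0.001, 0.002], "grip": 0.6}
    - {"travel": [-0.034, -0.011, 0.02], "dr": [0, -0.001, 0.002], "grip": 0.6}

```text
time_s: 20.05
tcp_pos: [0.5521, -0.2717, 0.0985]
ee_rot: [0.001, 0.713, 0.701, 0.001]
wrist_force: [-0.1, -0.8, -3.1]
opening: 0.688
gripper_force: 30.0
```

```bash
python3 -c "
from h import *
go([.5525,-.2697,.078],down(89.0));print(r.sense()['tcp_pos'])
ps=[]
for n in('top','scene'):
    p,d=vision.snapshot(n)
    C=cloud(n,d,0,640,0,480);x,y,z=C[...,0],C[...,1],C[...,2]
    m=(z>.066)&(z<.09)&(x>.5)&(x<.6)&(abs(y+.27)<.1)
    P=C[m]; print(n,len(P))
    if len(P): Q=cv2.minAreaRect(P[:,:2].astype(np.float32)); print(np.round([*Q[0],*Q[1],Q[2]],4),P.min(0),P.max(0),np.median(P[:,2]))
    b=(200,280,390,530) if n=='top' else (250,400,170,330)
    ps.append(cv2.resize(p[b[0]:b[1],b[2]:b[3],::-1],(400,int(400*(b[1]-b[0])/(b[3]-b[2]))),interpolation=2))
h=max(a.shape[0] for a in ps);a=np.zeros((h,800,3),np.uint8)
for i,q in enumerate(ps):a[:q.shape[0],400*i:400*i+400]=q
cv2.imwrite('pics/h4.png',a)
"
```

```text
q [-0.1822  0.7524  0.846   1.7851 -0.6943  0.9286  0.9507] t 20.05 F [-0.102  -0.7564 -3.0777]
travel [0.0099 0.0016 0.1023] dr [ 0.0006  0.     -0.0002]
[ 0.5521 -0.2717  0.0985]
top 0
scene 1459
[ 0.5472 -0.2989  0.0879  0.0933 69.7654] [ 0.5045 -0.3427  0.0661] [ 0.5989 -0.243   0.0899] 0.08207790342055554
```

View pics/h4.png

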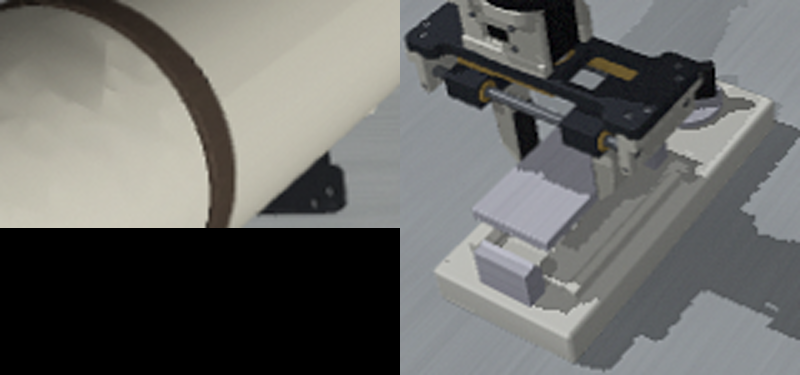

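```bash
python3 -c "
from h import *
A=[vision.snapshot('scene') for _ in range(4)]
C=cloud('scene',np.mean([a[1] for a in A],0),0,640,0,480);x,y,z=C[...,0],C[...,1],C[...,2]
m=(z>.079)&(z<.0855)&(x>.525)&(x<.58)&(y<-.3)&(y>-.36)
for x0 in np.arange(.525,.58,.01):
    P=C[m&(x>=x0)&(x<x0+.01)];P=P[P[:,1].argsort()];print(x0,P[:5,1:].ravel())
s=np.vstack([cv2.resize(A[0][0][325:355,195:250,::-1],None,fx=10,fy=10,interpolation=2)]);cv2.imwrite('pics/x.png',s)
print(r.sense()['tcp_pos'])
"
```

```text
0.525 [-0.3355  0.0808 -0.3352  0.0791 -0.3352  0.0794 -0.3351  0.0804 -0.3351
  0.083 ]
0.535 [-0.3355  0.0804 -0.3354  0.0826 -0.335   0.0812 -0.335   0.0831 -0.3349
  0.0807]
0.545 [-0.3357  0.0802 -0.3356  0.0794 -0.3355  0.081  -0.3354  0.0805 -0.3352
  0.0817]
0.555 [-0.3357  0.0807 -0.3355  0.0816 -0.3353  0.0795 -0.3351  0.0821 -0.335
  0.0805]
0.5650000000000001 [-0.336   0.0814 -0.3359  0.0839 -0.3359  0.0816 -0.3358  0.0828 -0.3355
  0.0821]
0.5750000000000001 [-0.3357  0.0833 -0.3355  0.08   -0.3354  0.0814 -0.3354  0.0802 -0.335
  0.0819]
[ 0.552  -0.2717  0.0983]
```

Call:
send_rows:
  motion:
    - {"travel": [0.0065, 0.002, 0], "dr": [0, 0, 0], "grip": 0.6}
    - {"travel": [0.0065, 0.002, 0.03], "dr": [0, 0, 0], "grip": 0.6}
    - {"travel": [0.0065, 0.002, 0.06], "dr": [0, 0, 0], "grip": 0.6}
    - {"travel": [0.0065, 0.002, 0.075], "dr": [0, 0, 0], "grip": 0.6}
    - {"travel": [0.0065, 0.002, 0.09], "dr": [0, 0, 0], "grip": 0.6}
    - {"travel": [0.0065, 0.002, 0.1], "dr": [0, 0, 0], "grip": 0.6}
    - {"travel": [0.0065, 0.002, 0.106], "dr": [0, 0, 0], "grip": 0.6}
    - {"travel": [0.0065, 0.002, 0.106], "dr": [0, 0, 0], "grip": 0.6}
    - {"travel": [0.0065, 0.002, 0.106], "dr": [0, 0, 0], "grip": 0.6}

```text
time_s: 21.48
tcp_pos: [0.5525, -0.2706, 0.0773]
ee_rot: [0.001, 0.714, 0.701, 0.001]
wrist_force: [-0.0, 0.3, -2.6]
opening: 0.689
gripper_force: 30.0
```

Call:
send_rows:
  motion:
    - {"travel": [0, 0, 0.004], "dr": [0, 0, 0], "grip": 0.6}
    - {"travel": [0, 0, 0.008], "dr": [0, 0, 0], "grip": 0.6}
    - {"travel": [0, 0, 0.012], "dr": [0, 0, 0], "grip": 0.6}
    - {"travel": [0, 0, 0.012], "dr": [0, 0, 0], "grip": 0.6}
    - {"travel": [0, 0, 0.012], "dr": [0, 0, 0], "grip": 0.6}

```text
time_s: 22.1
tcp_pos: [0.5526, -0.2714, 0.0753]
ee_rot: [0.001, 0.714, 0.7, 0.0]
wrist_force: [-2.4, 0.1, 4.3]
opening: 0.689
gripper_force: 30.0
```

Call:
send_rows:
  motion:
    - {"travel": [0, 0, 0.005], "dr": [0, 0, 0], "grip": 0.72}
    - {"travel": [0, 0, 0.005], "dr": [0, 0, 0], "grip": 0.78}
    - {"travel": [0, 0, 0.005], "dr": [0, 0, 0], "grip": 0.85}
    - {"travel": [0, 0, 0.005], "dr": [0, 0, 0], "grip": 0.85}
    - {"travel": [0, 0, -0.05], "dr": [0, 0, 0], "grip": 0.85}
    - {"travel": [0, 0, -0.15], "dr": [0, 0, 0], "grip": 0.85}
    - {"travel": [0, 0, -0.3], "dr": [0, 0, 0], "grip": 0.85}
    - {"travel": [0, 0, -0.3], "dr": [0, 0, 0], "grip": 0.6}

```text
time_s: 23.1
tcp_pos: [0.5542, -0.2719, 0.1386]
ee_rot: [0.003, 0.714, 0.701, 0.002]
wrist_force: [-0.1, 0.6, 0.1]
opening: 0.785
gripper_force: 0.0
```

```bash
python3 -c "
from h import *
go([.5525,-.27,.135],down(-1.0));go([.5525,-.27,.135],down(179))
A=[vision.snapshot('scene') for _ in range(4)]
C=cloud('scene',np.mean([a[1] for a in A],0),0,640,0,480);x,y,z=C[...,0],C[...,1],C[...,2]
m=(z>.05)&(z<.068)&(abs(x-.5525)<.028)&(y>-.33)&(y<-.215)
P=C[m];print(len(P),P.min(0),P.max(0))
k=np.c_[P[:,:2],np.ones(len(P))];print(np.linalg.lstsq(k,P[:,2],rcond=None)[0],np.median(P[:,2]))
cv2.imwrite('pics/s5.png',cv2.resize(A[0][0][250:400,170:330,::-1],None,fx=4,fy=4,interpolation=2))
"
```

```text
q [-0.2126  0.7037  0.8909  1.7665 -0.6502  0.9853  0.9185] t 23.1 F [-0.0536  0.5553  0.147 ]
travel [ 0.0094 -0.0086  0.018 ] dr [ 0.0024 -0.0012  0.4997]
q [-0.2126  0.7037  0.8909  1.7665 -0.6502  0.9853  0.9185] t 23.1 F [-0.0536  0.5553  0.147 ]
travel [ 0.0094 -0.0086  0.018 ] dr [ 0.0012  0.0024 -0.5003]
1342 [ 0.5245 -0.33    0.0574] [ 0.5805 -0.2151  0.0621]
[ 0.0003 -0.0196  0.0538] 0.059273501136198004
```

View pics/s5.png

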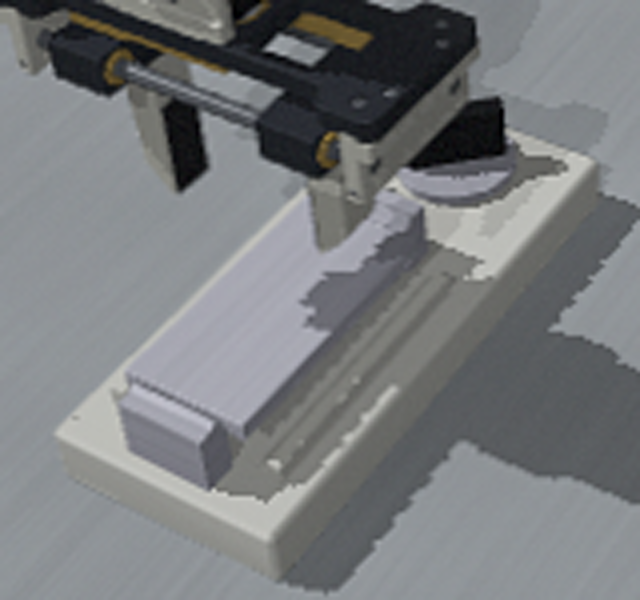

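The pan rests level on both rollers, spanning about crop (130,380) to (420,210). I'll turn the tool so the fingers line up with the pan's length and press with both fingertips.

Call:
send_rows:
  motion:
    - {"travel": [0.009, -0.009, 0], "dr": [0, 0, 0.05], "grip": 0.65}
    - {"travel": [0.009, -0.009, 0], "dr": [0, 0, 0.1], "grip": 0.65}
    - {"travel": [0.009, -0.009, 0], "dr": [0, 0, 0.15], "grip": 0.65}
    - {"travel": [0.009, -0.009, 0], "dr": [0, 0, 0.2], "grip": 0.65}
    - {"travel": [0.009, -0.009, 0], "dr": [0, 0, 0.25], "grip": 0.65}
    - {"travel": [0.009, -0.009, 0], "dr": [0.001, 0, 0.3], "grip": 0.65}
    - {"travel": [0.009, -0.009, 0], "dr": [0.001, 0, 0.35], "grip": 0.65}
    - {"travel": [0.009, -0.009, 0], "dr": [0.002, -0.001, 0.4], "grip": 0.65}
    - {"travel": [0.009, -0.009, 0.05], "dr": [0.002, -0.001, 0.45], "grip": 0.65}
    - {"travel": [0.009, -0.009, 0.1], "dr": [0.002, -0.001, 0.5], "grip": 0.65}
    - {"travel": [0.009, -0.009, 0.15], "dr": [0.002, -0.001, 0.5], "grip": 0.65}
    - {"travel": [0.009, -0.009, 0.2], "dr": [0.002, -0.001, 0.5], "grip": 0.65}
    - {"travel": [0.009, -0.009, 0.2], "dr": [0.002, -0.001, 0.5], "grip": 0.65}

```text
time_s: 24.92
tcp_pos: [0.5501, -0.2682, 0.0937]
ee_rot: [-0.001, 1.0, -0.008, -0.003]
wrist_force: [-0.5, 0.3, 0.7]
opening: 0.651
gripper_force: 0.0
```

```bash
python3 -c "
from h import *
go([.5525,-.27,.0815],down(-1.0))"
```

```text
q [-0.3449  0.9585  1.1576  1.7928 -0.9888  1.112  -0.4139] t 24.925 F [-0.5354  0.3062  0.7271]
travel [0.0124 0.0087 0.0611] dr [-0.0009  0.0018  0.0002]
```

Call:
send_rows:
  motion:
    - {"travel": [0.012, 0.009, 0.02], "dr": [-0.001, 0.002, 0], "grip": 0.65}
    - {"travel": [0.012, 0.009, 0.04], "dr": [-0.001, 0.002, 0], "grip": 0.65}
    - {"travel": [0.012, 0.009, 0.052], "dr": [-0.001, 0.002, 0], "grip": 0.65}
    - {"travel": [0.012, 0.009, 0.057], "dr": [-0.001, 0.002, 0], "grip": 0.65}
    - {"travel": [0.012, 0.009, 0.061], "dr": [-0.001, 0.002, 0], "grip": 0.65}
    - {"travel": [0.012, 0.009, 0.064], "dr": [-0.001, 0.002, 0], "grip": 0.65}
    - {"travel": [0.012, 0.009, 0.067], "dr": [-0.001, 0.002, 0], "grip": 0.65}
    - {"travel": [0.012, 0.009, 0.07], "dr": [-0.001, 0.002, 0], "grip": 0.65}
    - {"travel": [0.012, 0.009, 0.07], "dr": [-0.001, 0.002, 0], "grip": 0.65}

```text
time_s: 26.05
tcp_pos: [0.553, -0.2706, 0.0814]
ee_rot: [0.001, 1.0, -0.009, 0.001]
wrist_force: [-2.2, 1.5, 5.9]
opening: 0.652
gripper_force: 2.8
```

Call:
send_rows:
  motion:
    - {"travel": [0, 0, 0.003], "dr": [0, 0, 0], "grip": 0.65}
    - {"travel": [0, 0, 0.006], "dr": [0, 0, 0], "grip": 0.65}
    - {"travel": [0, 0, 0.009], "dr": [0, 0, 0], "grip": 0.65}
    - {"travel": [0, 0, 0.012], "dr": [0, 0, 0], "grip": 0.65}
    - {"travel": [0, 0, 0.015], "dr": [0, 0, 0], "grip": 0.65}
    - {"travel": [0, 0, 0.018], "dr": [0, 0, 0], "grip": 0.65}
    - {"travel": [0, 0, 0.021], "dr": [0, 0, 0], "grip": 0.65}
    - {"travel": [0, 0, 0.024], "dr": [0, 0, 0], "grip": 0.65}

```text
time_s: 27.05
tcp_pos: [0.553, -0.2706, 0.0768]
ee_rot: [0.001, 1.0, -0.009, 0.001]
wrist_force: [-3.1, 3.0, 11.3]
opening: 0.648
gripper_force: 5.3
```

Call:
send_rows:
  motion:
    - {"travel": [0, 0, 0.003], "dr": [0, 0, 0], "grip": 0.65}
    - {"travel": [0, 0, 0.006], "dr": [0, 0, 0], "grip": 0.65}
    - {"travel": [0, 0, 0.009], "dr": [0, 0, 0], "grip": 0.65}
    - {"travel": [0, 0, 0.012], "dr": [0, 0, 0], "grip": 0.65}
    - {"travel": [0, 0, 0.015], "dr": [0, 0, 0], "grip": 0.65}
    - {"travel": [0, 0, 0.018], "dr": [0, 0, 0], "grip": 0.65}
    - {"travel": [0, 0, 0.021], "dr": [0, 0, 0], "grip": 0.65}
    - {"travel": [0, 0, 0.024], "dr": [0, 0, 0], "grip": 0.65}
    - {"travel": [0, 0, 0.028], "dr": [0, 0, 0], "grip": 0.65}
    - {"travel": [0, 0, 0.032], "dr": [0, 0, 0], "grip": 0.65}

```text
time_s: 28.3
tcp_pos: [0.5529, -0.2705, 0.0694]
ee_rot: [0.001, 1.0, -0.009, 0.001]
wrist_force: [-0.4, -0.1, 0.0]
opening: 0.65
gripper_force: 0.0
```

Call:
send_rows:
  motion:
    - {"travel": [0, 0, 0.006], "dr": [0, 0, 0], "grip": 0.65}
    - {"travel": [0, 0, 0.012], "dr": [0, 0, 0], "grip": 0.65}
    - {"travel": [0, 0, 0.018], "dr": [0, 0, 0], "grip": 0.65}
    - {"travel": [0, 0, 0.024], "dr": [0, 0, 0], "grip": 0.65}
    - {"travel": [0, 0, 0.029], "dr": [0, 0, 0], "grip": 0.65}
    - {"travel": [0, 0, 0.033], "dr": [0, 0, 0], "grip": 0.65}
    - {"travel": [0, 0, 0.037], "dr": [0, 0, 0], "grip": 0.65}
    - {"travel": [0, 0, 0.041], "dr": [0, 0, 0], "grip": 0.65}
    - {"travel": [0, 0, 0.045], "dr": [0, 0, 0], "grip": 0.65}
    - {"travel": [0, 0, 0.045], "dr": [0, 0, 0], "grip": 0.65}

```text
time_s: 29.55
tcp_pos: [0.553, -0.2705, 0.0623]
ee_rot: [0.0, 1.0, -0.009, 0.001]
wrist_force: [-4.4, 3.6, 14.4]
opening: 0.649
gripper_force: 7.0
```

Call:
send_rows:
  motion:
    - {"travel": [0, 0, -0.05], "dr": [0, 0, 0], "grip": 0.65}
    - {"travel": [0, 0, -0.2], "dr": [0, 0, 0], "grip": 0.6}
    - {"travel": [0, 0, -0.35], "dr": [0, 0, 0], "grip": 0.5}
    - {"travel": [0, -0.2, -0.4], "dr": [0, 0, -0.05], "grip": 0.4}
    - {"travel": [0, -0.4, -0.4], "dr": [0, 0, -0.1], "grip": 0.35}
    - {"travel": [0, -0.6, -0.4], "dr": [0, 0, -0.15], "grip": 0.35}
    - {"travel": [0.01, -0.7, -0.4], "dr": [0, 0, -0.2], "grip": 0.35}
    - {"travel": [0.01, -0.7, -0.4], "dr": [0, 0, -0.238], "grip": 0.35}
    - {"travel": [0.01, -0.7, -0.4], "dr": [0, 0, -0.238], "grip": 0.35}

```text
time_s: 30.68
tcp_pos: [0.5576, -0.1301, 0.1407]
ee_rot: [0.001, 0.934, 0.356, 0.001]
wrist_force: [0.2, -0.1, -0.2]
opening: 0.346
gripper_force: 0.0
```

```bash
python3 -c "
from h import *
go([.555,-.13,.061],down(41.8))
for n in('scene','top'):
    p,d=vision.snapshot(n)
    C=cloud(n,d,0,640,0,480);x,y,z=C[...,0],C[...,1],C[...,2]
    m=(z>.026)&(z<.07)&(abs(x-.5525)<.026)&(y>-.33)&(y<-.215)
    P=C[m];
    if len(P)<50: print(n,'hidden');continue
    k=np.c_[P[:,:2]-[.5525,-.27],np.ones(len(P))];print(n,len(P),np.linalg.lstsq(k,P[:,2],rcond=None)[0],np.percentile(P[:,2],[5,95]))
"
```

```text
q [-0.6089  0.7642  1.1266  1.879  -0.8092  1.042   0.0215] t 30.675 F [ 0.1611 -0.0922 -0.153 ]
travel [-0.0096 -0.0101  0.3984] dr [ 0.0008 -0.0004 -0.0002]
scene 1321 [ 0.0051 -0.0098  0.0406] [0.0386 0.0427]
top 1413 [ 0.0025 -0.0006  0.0401] [0.0373 0.0429]
```

The pan's top face is level at 40 mm, so it's fully home. Now the dial.

Call:
send_rows:
  motion:
    - {"travel": [-0.01, -0.01, 0.1], "dr": [0, 0, 0], "grip": 0.35}
    - {"travel": [-0.01, -0.01, 0.2], "dr": [0, 0, 0], "grip": 0.35}
    - {"travel": [-0.01, -0.01, 0.3], "dr": [0, 0, 0], "grip": 0.35}
    - {"travel": [-0.01, -0.01, 0.36], "dr": [0, 0, 0], "grip": 0.35}
    - {"travel": [-0.01, -0.01, 0.395], "dr": [0, 0, 0], "grip": 0.35}
    - {"travel": [-0.01, -0.01, 0.395], "dr": [0, 0, 0], "grip": 0.35}
    - {"travel": [-0.01, -0.01, 0.395], "dr": [0, 0, 0], "grip": 0.05}
    - {"travel": [-0.01, -0.01, 0.395], "dr": [0, 0, 0], "grip": 0.05}
    - {"travel": [-0.01, -0.01, 0.395], "dr": [0, 0, 0], "grip": 0.05}
    - {"travel": [-0.01, -0.01, 0.395], "dr": [0, 0, 0], "grip": 0.05}
    - {"travel": [-0.01, -0.01, 0.395], "dr": [0, 0, 0], "grip": 0.05}

```text
time_s: 32.15
tcp_pos: [0.555, -0.1303, 0.0618]
ee_rot: [0.001, 0.934, 0.357, 0.001]
wrist_force: [-1.4, 1.5, 7.0]
opening: 0.124
gripper_force: 30.0
```

```bash
python3 -c "
from h import *
go([.555,-.13,.062],down(-1));print(r.sense()['tcp_pos'])"
```

```text
q [-0.5385  0.8536  1.0087  1.9169 -0.9255  0.9239  0.0997] t 32.15 F [-1.4007  1.5097  7.0004]
travel [ 0.0008 -0.0011 -0.001 ] dr [ 0.0006 -0.0007  0.2378]
[ 0.555  -0.1303  0.0618]
```

Call:
send_rows:
  motion:
    - {"travel": [0, 0, -0.005], "dr": [0, 0, 0.02], "grip": 0.05}
    - {"travel": [0, 0, -0.005], "dr": [0, 0, 0.05], "grip": 0.05}
    - {"travel": [0, 0, -0.005], "dr": [0, 0, 0.08], "grip": 0.05}
    - {"travel": [0, 0, -0.005], "dr": [0, 0, 0.11], "grip": 0.05}
    - {"travel": [0, 0, -0.005], "dr": [0, 0, 0.14], "grip": 0.05}
    - {"travel": [0, 0, -0.005], "dr": [0, 0, 0.17], "grip": 0.05}
    - {"travel": [0, 0, -0.005], "dr": [0, 0, 0.2], "grip": 0.05}
    - {"travel": [0, 0, -0.005], "dr": [0, 0, 0.225], "grip": 0.05}
    - {"travel": [0, 0, -0.005], "dr": [0, 0, 0.238], "grip": 0.05}
    - {"travel": [0, 0, -0.005], "dr": [0, 0, 0.238], "grip": 0.05}
    - {"travel": [0, 0, -0.005], "dr": [0, 0, 0.238], "grip": 0.05}

```text
time_s: 33.52
tcp_pos: [0.5548, -0.1298, 0.0619]
ee_rot: [0.0, 1.0, -0.008, 0.001]
wrist_force: [2.8, 1.7, -5.7]
opening: 0.128
gripper_force: 30.0
```

Call:
send_rows:
  motion:
    - {"travel": [0, 0, 0.002], "dr": [0, 0, 0], "grip": 0.12}
    - {"travel": [0, 0, 0.002], "dr": [0, 0, 0], "grip": 0.25}
    - {"travel": [0, 0, 0.002], "dr": [0, 0, 0], "grip": 0.35}
    - {"travel": [0, 0, 0.002], "dr": [0, 0, 0], "grip": 0.35}
    - {"travel": [0, 0, -0.15], "dr": [0, 0, 0], "grip": 0.35}
    - {"travel": [0, 0, -0.4], "dr": [0, 0, 0], "grip": 0.35}
    - {"travel": [0, -0.3, -0.6], "dr": [0, 0, 0], "grip": 0.35}
    - {"travel": [0, -0.6, -0.6], "dr": [0, 0, 0], "grip": 0.35}
    - {"travel": [0, -1, -0.6], "dr": [0, 0, 0], "grip": 0.35}
    - {"travel": [0, -1, -0.6], "dr": [0, 0, 0], "grip": 0.35}
    - {"travel": [0, -1, -0.6], "dr": [0, 0, 0], "grip": 0.35}

```text
time_s: 34.9
tcp_pos: [0.5581, 0.0722, 0.1818]
ee_rot: [0.001, 1.0, -0.007, 0.001]
wrist_force: [-0.1, -1.5, -0.1]
opening: 0.349
gripper_force: 0.0
```

```bash
python3 -c "
from h import *
print(r.sense()['time_s'])
for n in('top','scene'):
    A=[vision.snapshot(n) for _ in range(4)];d=np.mean([a[1] for a in A],0)
    C=cloud(n,d,0,640,0,480);x,y,z=C[...,0],C[...,1],C[...,2]
    for nm,m in (('bar',(z>.0605)&(z<.07)&(abs(x-.555)<.035)&(abs(y+.13)<.035)),('pan',(z>.0365)&(z<.044)&(abs(x-.5525)<.03)&(abs(y+.27)<.055)),('scale',(z>.026)&(z<.034)&(abs(x-.553)<.07)&(abs(y+.225)<.15))):
        P=C[m]
        if len(P)<20: print(n,nm,len(P));continue
        Q=cv2.minAreaRect(P[:,:2].astype(np.float32));k=np.c_[P[:,:2]-P[:,:2].mean(0),np.ones(len(P))]
        w,V=np.linalg.eigh(np.cov(P[:,:2].T));print(n,nm,len(P),np.round([*Q[0],*Q[1],Q[2]],4),'pca',np.degrees(np.arctan2(V[1,1],V[0,1])),'plane',np.linalg.lstsq(k,P[:,2],rcond=None)[0])
    if n=='top': cv2.imwrite('pics/t6.png',cv2.resize(A[0][0][200:285,360:515,::-1],None,fx=5,fy=5,interpolation=2))
"
```

```text
34.9
top bar 162 [ 0.554  -0.1294  0.0122  0.0491 89.0519] pca 178.9020406454332 plane [-0.011  -0.0678  0.0659]
top pan 1538 [ 0.5525 -0.2699  0.0599  0.1097  0.0025] pca 89.88146492515897 plane [ 0.0026 -0.0008  0.04  ]
top scale 3629 [ 0.5525 -0.2243  0.2708  0.1211 88.8679] pca 86.90067793013267 plane [ 0.0012 -0.0012  0.0299]
scene bar 153 [ 0.5554 -0.1308  0.0124  0.0493 87.734 ] pca 179.9624401764159 plane [-0.0196  0.2903  0.0659]
scene pan 1466 [ 0.5525 -0.27    0.11    0.0599 89.9951] pca 89.99177177301546 plane [-0.0003 -0.0082  0.0406]
scene scale 2707 [ 0.5541 -0.2257  0.2699  0.1201 89.3219] pca 88.76593312154007 plane [-0.0037  0.001   0.0304]
```

View pics/t6.png

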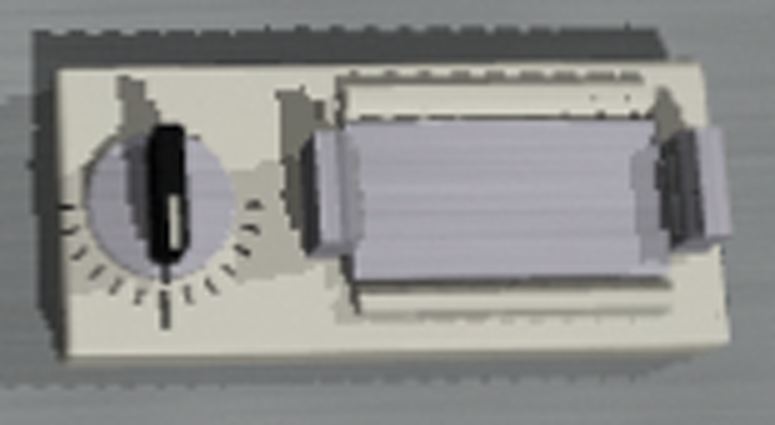

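The picture shows the pan seated and level between the towers, spanning (345,122) to (665,275). The pointer tip at (166,270) lines up with the zero mark at (165,310). The arm is clear of everything, so I'm handing in.

```bash
python3 -c "
from h import *
print(ticket.finish_job())"
```

```text
the job is handed in; nothing more can be done
None
```

The job is handed in (no verdict was returned): the pan was laid flat, re-gripped and pressed home level, then the dial was turned to zero, at about 35 s of the 72 s; the one concern is that early on joint 7 read -2.571 against its -2.57 limit during a failed wrist turn.

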